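Wind down the screw press on a mould tin

TASK

Slide the metal mould tin by its wooden handle, gently, along the press board until it sits against both blue stops. Then wind the press's T-handle clockwise, half a turn at a time, taking alternate ends of the bar, until you feel the pressing foot first meet the sprung lid, and give it about a quarter turn more so that the lid is held firmly but is not crushed. Let go, and leave the crockery and glass around it where it is.

Things in the scene. Friction and masses are not known exactly. Their poses are not given: they have to be found in the camera images.
- seat (a point): Point on top of the fixed press board, under the screw: where the centre of the tin's underside is when it touches both stops. x axis: from the open side, where the tin comes in, to the stops; y: across to the posts; z up. The wooden board is 12 mm thick, 170 mm wide, and reaches from 210 mm before this point (-x) to 90 mm behind it.
- stops: Two fixed blue stops, 26 mm high, forming a 90 degree V behind the seat that centres the round tin. Origin and axes: those of seat. The tin's push on them must stay below 40 N.
- bridge (a point): Middle of the top of the press's white bridge, 140 mm above the seat point. Axes as the seat. The bridge is 32 mm in x, 170 mm in y, 22 mm thick; a brass collar round the screw rises 10 mm above it. Its white posts, 26 mm in x and 16 mm in y, are centred 70 mm to each side.
- mould: Round aluminium tin, 72 mm across, 50 mm high, loose, about 0.6 kg (0.5 to 0.8), standing on the press board. Origin: centre of its underside; z up; -x points out along its wooden handle.
- handle (a point): Point on the centre line of the tin's wooden handle, 145 mm from the tin's axis and 40 mm above its underside; axes as the tin. The handle is a straight level bar 14 mm wide and 10 mm high, reaching from 36 to 170 mm from the tin's axis (free to grasp from 55 mm outwards).
- rim (a point): Centre of the tin's mouth. In it is a blue sprung lid, 57 mm across, 8 mm thick. How high it stands differs from tin to tin (its top 8 to 24 mm above this point) and is not measured. It resists with 30 N at once when met, then 4.5 N more for each mm pushed, for at most 22 mm.
- screw: Steel screw with its pressing foot, which sinks as the T-handle turns. Origin: centre of the foot's flat underside (44 mm across), 86 mm above the seat point when tee reads 0. The squeeze on the lid is firm from 43 N (an eighth of a turn past first touch) and crushing above 74 N (four tenths of a turn past it).
- tee (a joint): Angle of the T-handle, rad, growing as it is wound clockwise seen from above; foot and handle sink 24 mm a turn (3.82 mm per rad). Starts at 0 to 1, stop at 15.1. Stays where it is left. Turning takes about 0.32 N m when free, plus 0.0038 N m per newton of squeeze: at 50 mm from the axis about 6.4 N free, 8.7 N on touching, 10.7 N a quarter turn later (less while standing still).
- tee_hub (a point): Centre of the T-handle's level bar, on the screw axis, 238 mm above the seat point when tee reads 0; sinks with the screw. x axis: along the bar to the red end. The steel bar is 12 mm thick and 130 mm long, with a 15 mm thick red and black cap over its ends. The hub, 22 mm across, reaches 11 mm above and 19 mm below the centre.
- red_end (a point): Point on the bar's axis at its red-capped end, 65 mm from tee_hub (the cap covers 60 to 70 mm); the black end lies opposite.
- ramekin_a: Bystander, not to be shifted: white ramekin, 80 mm across, 45 mm high. Origin: centre of its underside.
- ramekin_b: Bystander, not to be shifted: white ramekin, 72 mm across, 42 mm high. Origin: centre of its underside.
- bowl: Bystander, not to be shifted: shallow white bowl, 124 mm across, 50 mm high. Origin: centre of its underside.
- coupe: Bystander, not to be shifted: footed glass dessert coupe, 88 mm across, 85 mm high. Origin: centre of its underside.
- jar: Bystander, not to be shifted: glass jar with a white cap, 68 mm across, 85 mm high. Origin: centre of its underside.

How it is judged (in metres and radians):
On the way, in this order (a step that is already met when the one before it is completed fails the run):
1. the tin is pushed home against both stops (its axis within 4 mm of the seat point) (horizontal distance between mould and seat below 0.004 m), for 0.2 s.
2. the foot has come down on the lid (contact force between screw and mould above 8 N), for 0.1 s.
At the end, for the whole second after the job is handed in: The tin stands upright within 5 mm of the seat point against the stops, the foot presses its lid with 43 to 74 N, and the tin and the T-handle are at rest and released (horizontal distance between mould and seat below 0.005 m and contact force between screw and mould between 43 and 74 N and angle between mould's own z axis and vertical below 0.06 rad and linear speed of mould below 0.01 m/s and velocity of joint tee between -0.05 and 0.05 rad/s); the robot touches nothing.
It fails at once if the lid is crushed (more than 74 N under the foot) (contact force between screw and mould above 74 N).
It fails at once if the tin is rammed into the stops (more than 40 N) (contact force between mould and stops above 40 N).
It fails at once if a ramekin, the bowl, the coupe or the jar is shifted by more than 30 mm (distance of any of ramekin_a, ramekin_b, bowl, coupe, jar from where it was at the start of the episode above 0.03 m).
It also fails if it takes over 72 s, if anything falls off the work surface, if the arm or the gripper's body presses on something with over 40 N, if the wrist force passes 120 N, or if a joint passes its speed limit or range.

ROBOT

A 7-joint arm with a two-finger parallel gripper is mounted at the origin on the work surface. World frame = base frame: x ahead of the robot, y to its left, z up, the work surface at z = 0. Lengths are in mm, angles in rad, forces in N, time in s.
With the tool pointing down it reaches from about 425 to 800 mm from the base axis. Payload 8.3 kg.
Tool frame: the origin (TCP) lies at the very end of the fingers, on their centre line; the grasp point (between the pads) lies 19 mm behind it; z points along the fingers, x is the direction in which the jaws open and shut, and the axes are right-handed (so a half turn about z gives the same grasp; the last joint's range is limited). The gripper opens to 85 mm and grips with 20 to 120 N. Pads are 22 mm wide; open, the fingers measure 114 mm over their backs; the gripper's body (76 mm by 85 mm) begins 54 mm behind the grasp point. The pads swing forward as they close: fully open they stand 13 mm farther back than shut.
Start: joints at [1.237, 0.383, 0.016, 1.37, -0.006, 1.388, -0.046], TCP at [167.227, -602.194, 231.279] pointing down, gripper open.
Joint ranges: [-2.95, 2.95], [-0.25, 2.06], [-1.52, 1.56], [0.18, 2.33], [-1.44, 4.58], [0.02, 2.06], [-3.01, 3.01]. Speed limits (rad/s): [2.39, 2.39, 3.01, 3.01, 3.14, 3.14, 3.14].

INTERFACE

Orientations are given as [roll, pitch, yaw] about the fixed x, y, z axes, in that order (R = Rz(yaw) Ry(pitch) Rx(roll)).
In Python, from bench import arm gives the robot as it stands.
- The arm moves only by the tool step_arm, never from a script. Its arguments are lists of equal length, an entry for each row: "linear": the shift along the tool's x, y, z in m, a list of three; "dr": the turn, a rotation vector about the tool's x, y, z in degrees, a list of three; "claw": the closure, from 0 (fully open) to 1 (shut). In form: {"linear": [[dx, dy, dz], ...], "dr": [[wx, wy, wz], ...], "claw": [claw, ...]}. A call has 1 to 20 rows; each row is the pose to reach, as a shift and turn from the pose measured when the call began, along the tool's axes at that moment; what a row does not reach only later rows make up. A row lasts 1/8 s, in which the tool goes at most 62.5 mm and 10.7 degrees, less where a joint would pass 70% of its speed; a pose out of reach is approached as far as the arm can. A call with a gripper value outside its range is refused whole. The fingers move at their own pace and stop on an object; "grip_force" is the grip in N (left out, the last holds). Time passes only in rows, so rows that repeat a pose let the fingers close. It gives the time, the measured TCP pose, the force and the opening at its end, in the units of the state.
- arm.sense(): the state, without advancing time (a new reading comes with each control period).
- arm.snapshot(name): name is "scene" or "top" or "wrist"; returns the picture (384x512x3 uint8, blue, green, red); there is no depth.
- arm.camera_info(name): a dict with "fx", "fy", "cx", "cy" (pixels), "dist" ([k1, k2, p1, p2, k3] as OpenCV has them; the pictures are not rectified), "T" (4x4, takes a point from camera to world coordinates). Camera axes: x right, y up, looking along -z (the intrinsics and any distortion apply to the point x, -y, -z); pixel columns grow to the right and rows downward; lengths in mm; the calibration is good to about 2 mm. A picture is of the moment at which its call begins: read the wrist's pose just before it. camera_info takes no time and is no camera call; for the wrist camera it gives the pose at the moment of the call.
- arm.job_done(): hands the job in, once; it reports no verdict.
The state is a dict: "time_s": time; "joint_positions": joint angles; "qd": joint speeds; "joint_torque": joint torques, N m; "position": TCP position; "ee_rot": TCP orientation; "force": force on the tool from outside, world axes, zero at the start; "wrist_torque": the same for the moment, N m; "finger_gap": finger opening in mm.
Only numpy, scipy, OpenCV 4.12 (cv2) and the standard library are available. Lean on these libraries where they do the work, as an engineer would, in place of code of your own. Each camera call takes 0.05 s, during which the arm holds its last target.

## Working session

There is one attempt and no reset: what is moved stays moved. The work goes in short steps, Python scripts to look and compute and a tool call to move; the robot and the scene stay as the last step left them, time stands still between calls to the robot, and variables do not carry over. Pictures are saved under pics/ and viewed, and the job is handed in when it is done.

Besides the shell and the picture viewer there is one more tool, called in YAML: its name, and indented under it one key for each argument. step_arm: Moves the arm, as the interface text tells. Its arguments: {"type":"object","properties":{"linear":{"type":"array"},"dr":{"type":"array"},"claw":{"type":"array"},"grip_force":{"type":"number"}},"required":["linear","dr","claw"]}

```bash
ls; mkdir -p pics
python3 - <<'E'
from bench import arm
import cv2
print(arm.sense())
for n in ("scene","top","wrist"):
    i=arm.camera_info(n); print(n,i)
    cv2.imwrite(f"pics/{n}0.png",arm.snapshot(n))
E
```

```text
pics
{'time_s': 0.0, 'joint_positions': array([ 1.23706879,  0.38426146,  0.01636655,  1.37114642, -0.00633342,
        1.38821859, -0.04653123]), 'qd': array([ 0.0002355 ,  0.00056806, -0.00056822,  0.00041992, -0.0003099 ,
        0.00089776,  0.00088111]), 'joint_torque': array([ 1.32840352e-03, -6.27587485e+01,  8.45468938e-01, -3.71822655e+01,
        1.67999358e-02,  1.42589470e-02, -2.11919161e-05]), 'position': array([ 167.11979299, -601.71624653,  230.26778721]), 'ee_rot': array([ 3.14159097e+00,  1.98583318e-03, -1.29993545e+00]), 'force': array([ 0.9650565 ,  0.89047846, -1.21635465]), 'wrist_torque': array([-0.00988383,  0.02753632,  0.0029152 ]), 'finger_gap': 85.44380428617103}
scene {'fx': 356.0007354858817, 'fy': 356.0007354858817, 'cx': 259.5542506710526, 'cy': 194.10846614148335, 'dist': array([0.00117789, 0.        , 0.        , 0.        , 0.        ]), 'T': array([[ 4.32391171e-01, -7.43237571e-01,  5.10525013e-01,
         1.11311127e+03],
       [ 9.01653176e-01,  3.51555805e-01, -2.51853262e-01,
        -1.98090878e+02],
       [ 7.70877489e-03,  5.69215627e-0
[... 497 characters left out ...]
    [-1.92463310e-03,  7.52117378e-02,  9.97165729e-01,
         1.30688821e+03],
       [ 0.00000000e+00,  0.00000000e+00,  0.00000000e+00,
         1.00000000e+00]])}
wrist {'fx': 299.21584764102, 'fy': 299.21584764102, 'cx': 260.191003688925, 'cy': 191.99710275065806, 'dist': array([-0.04958718,  0.        ,  0.        ,  0.        ,  0.        ]), 'T': array([[ 2.67997022e-01,  9.10690107e-01,  3.14358276e-01,
         2.48198916e+02],
       [-9.63419595e-01,  2.53508603e-01,  8.69256730e-02,
        -5.80009298e+02],
       [-5.30177011e-04, -3.26154744e-01,  9.45316244e-01,
         3.73246737e+02],
       [ 0.00000000e+00,  0.00000000e+00,  0.00000000e+00,
         1.00000000e+00]])}
```

View pics/scene0.png

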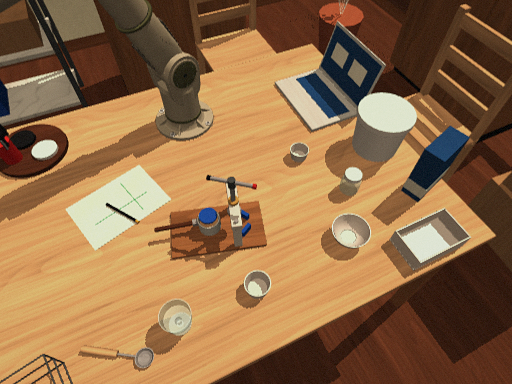

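View pics/top0.png

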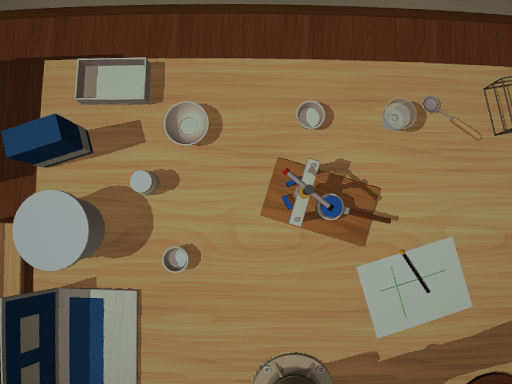

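View pics/wrist0.png

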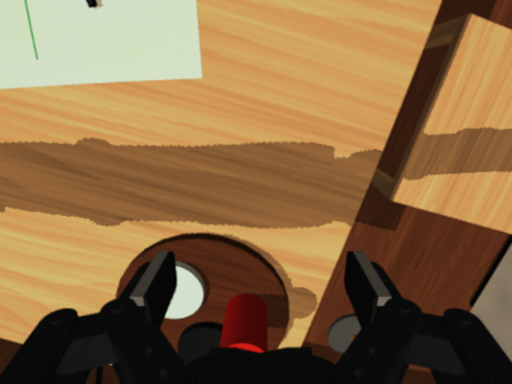

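The top view is up = +x, left = +y. The press board is around (320,200), the lid at (330,207), the handle tip near (390,219), the red cap at (286,171), and the bridge runs from (313,163) to (296,222). I'll zoom in for measurement.

```bash
cat > h.py <<'E'
import numpy as np, cv2
def K(i): return np.array([[i['fx'],0,i['cx']],[0,i['fy'],i['cy']],[0,0,1.]])
def ray(i,uv):
    p=cv2.undistortPoints(np.array(uv,float).reshape(-1,1,2),K(i),i['dist']).reshape(-1,2)
    d=np.c_[p[:,0],-p[:,1],-np.ones(len(p))]@i['T'][:3,:3].T
    return i['T'][:3,3],d
def onz(i,uv,z):
    o,d=ray(i,uv); return o+d*((z-o[2])/d[:,2])[:,None]
def tri(i1,p1,i2,p2):
    o1,d1=ray(i1,[p1]);o2,d2=ray(i2,[p2]);A=np.c_[d1[0],-d2[0]]
    s=np.linalg.lstsq(A,o2-o1,rcond=None)[0];a=o1+s[0]*d1[0];b=o2+s[1]*d2[0]
    return (a+b)/2,np.linalg.norm(a-b)
def proj(i,P):
    P=np.atleast_2d(P);T=np.linalg.inv(i['T']);c=P@T[:3,:3].T+T[:3,3]
    c=c*[1,-1,-1]
    return cv2.projectPoints(c,np.zeros(3),np.zeros(3),K(i),i['dist'])[0].reshape(-1,2)
E
python3 - <<'E'
import cv2
t=cv2.imread('pics/top0.png');s=cv2.imread('pics/scene0.png')
cv2.imwrite('pics/t0z.png',cv2.resize(t[145:255,250:400],None,fx=5,fy=5,interpolation=cv2.INTER_CUBIC))
cv2.imwrite('pics/s0z.png',cv2.resize(s[165:265,150:275],None,fx=6,fy=6,interpolation=cv2.INTER_CUBIC))
E
```

```text
(no output)
```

View pics/t0z.png

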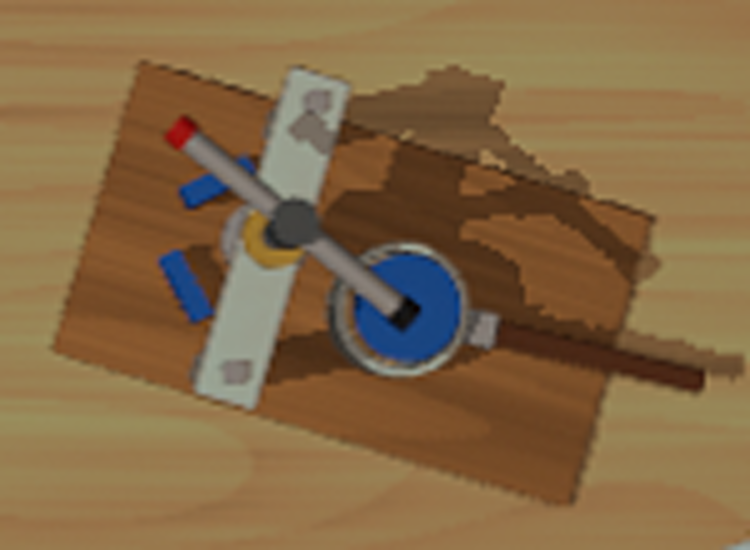

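View pics/s0z.png

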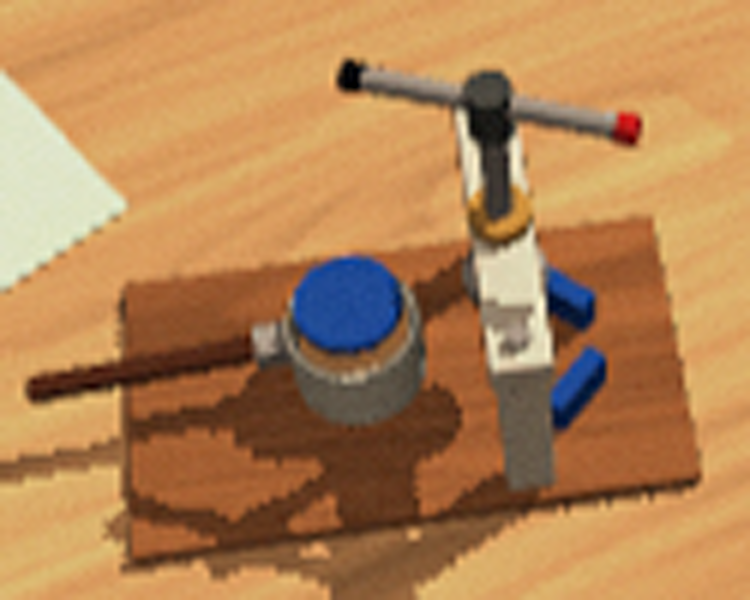

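```bash
cat > m1.py <<'E'
from h import *
from bench import arm
t=arm.camera_info('top');s=arm.camera_info('scene')
def T(x,y): return ((x+.5)/5-.5+250,(y+.5)/5-.5+145)
def S(x,y): return ((x+.5)/6-.5+150,(y+.5)/6-.5+165)
np.set_printoptions(precision=1,suppress=True)
bt=onz(t,[T(142,62),T(655,215),T(575,503),T(52,350)],12)
bs=onz(s,[S(652,217),S(122,287),S(127,562),S(698,482)],12)
print(bt,bs,sep='\n')
for b in (bt,bs):
    e=b[[0,3]].mean(0)-b[[1,2]].mean(0);print('len',np.linalg.norm(e),np.linalg.norm(b[0]-b[3]),np.linalg.norm(b[1]-b[2]),'ang',np.arctan2(e[1],e[0]))
    u=e/np.linalg.norm(e); print('seat',b.mean(0)+u*60, 'yfrom', np.arctan2(*( (b[0]+b[1]-b[2]-b[3])[[1,0]])))
br=onz(t,[T(288,66),T(350,84),T(255,409),T(195,392)],152);print('bridge',br,br.mean(0))
brs=onz(s,[S(488,372),S(553,362)],152);print('bridge scene',brs)
print('hub',tri(t,T(295,222),s,S(487,90)))
print('red',tri(t,T(182,132),s,S(627,128)))
print('blk',tri(t,T(403,312),s,S(350,75)))
print('handle tip',tri(t,T(702,379),s,S(32,388)))
print('lid',tri(t,T(410,308),s,S(347,304)))
E
python3 m1.py
```

```text
[[ 658.6   48.7   12. ]
 [ 576.6 -239.    12. ]
 [ 416.3 -193.6   12. ]
 [ 498.    96.8   12. ]]
[[ 503.4   98.1   12. ]
 [ 419.  -190.    12. ]
 [ 580.2 -238.1   12. ]
 [ 665.5   47.7   12. ]]
len 300.42345880209916 167.67233567612752 166.6338277734959 ang 1.2948372686121414
seat [553.8 -14.   12. ] yfrom -0.28375581134414185
len 299.17292404590233 169.75810136588913 168.23970361221896 ang 1.2834623458577257
seat [559.  -13.1  12. ] yfrom 2.845920994511301
bridge [[638.4 -19.1 152. ]
 [629.8 -50.  152. ]
 [468.3  -3.6 152. ]
 [476.4  26.  152. ]] [553.2 -11.7 152. ]
bridge scene [[633.2 -50.1 152. ]
 [641.3 -20.3 152. ]]
hub (array([554. , -11.5, 255.4]), np.float64(1.9605360475410272))
red (array([595. ,  39.4, 247.1]), np.float64(2.1385983574930285))
blk (array([513.9, -62.4, 247.6]), np.float64(0.08719365041101912))
handle tip (array([ 485.7, -252.5,   53. ]), np.float64(2.8207740608453458))
lid (array([522. , -89.6,  76.2]), np.float64(3.8909930538040416))
```

```bash
cat >> h.py <<'E'
from scipy.spatial.transform import Rotation as R
def rel(arm,pos,yaw,roll=np.pi,pitch=0):
    s=arm.sense();R0=R.from_euler('xyz',s['ee_rot']);R1=R.from_euler('xyz',[roll,pitch,yaw])
    return np.round(R0.inv().apply(np.array(pos)-s['position'])/1000,4),np.round(np.degrees((R0.inv()*R1).as_rotvec()),2)
E
cat > m2.py <<'E'
from m1 import *
print('---')
a=onz(t,[T(500,335),T(600,357),T(702,379)],57);print(a,np.arctan2(*(a[0]-a[2])[[1,0]]))
b=onz(s,[S(250,346),S(150,366),S(32,388)],53);print(b,np.arctan2(*(b[0]-b[2])[[1,0]]))
# tin rim circle: top-view ellipse around rim at z=62
print('rim',onz(t,[T(398,309)],62))
for z in (72,76,80): print(z,onz(t,[T(410,308)],z),onz(s,[S(347,304)],z))
print('move',rel(arm,[490,-231,130],-0.219))
E
python3 m2.py | sed '1,/---/d'
```

```text
[[ 508.  -142.9   57. ]
 [ 496.6 -197.1   57. ]
 [ 485.2 -252.8   57. ]] 1.3669871440141856
[[ 510.9 -140.6   53. ]
 [ 500.  -191.8   53. ]
 [ 486.4 -251.2   53. ]] 1.3521077906615755
rim [[521.2 -87.2  62. ]]
72 [[521.4 -92.1  72. ]] [[520.3 -87.4  72. ]]
76 [[521.3 -91.5  76. ]] [[522.8 -87.8  76. ]]
80 [[521.2 -90.9  80. ]] [[525.3 -88.3  80. ]]
move (array([-0.3, -0.4,  0.1]), array([ -0.1,   0.1, -61.9]))
```

Run:
```python
from h import *; from bench import arm
print(rel(arm,[491,-230,130],-0.211))
```

```text
(array([-0.2715, -0.4116,  0.1009]), array([-5.00e-02,  8.00e-02, -6.24e+01]))
```

step_arm:
  linear:
    - [-0.03,-0.045,0.01]
    - [-0.06,-0.09,0.02]
    - [-0.09,-0.135,0.03]
    - [-0.12,-0.18,0.04]
    - [-0.15,-0.225,0.05]
    - [-0.18,-0.27,0.06]
    - [-0.21,-0.32,0.075]
    - [-0.24,-0.365,0.09]
    - [-0.2715,-0.4116,0.1009]
    - [-0.2715,-0.4116,0.1009]
    - [-0.2715,-0.4116,0.1009]
  dr:
    - [0,0,-7]
    - [0,0,-14]
    - [0,0,-21]
    - [0,0,-28]
    - [0,0,-35]
    - [0,0,-42]
    - [0,0,-49]
    - [0,0,-56]
    - [0,0,-62.4]
    - [0,0,-62.4]
    - [0,0,-62.4]
  claw: [0,0,0,0,0,0,0,0,0,0,0]

```text
time_s: 1.52
position: [490.7, -230.2, 129.7]
ee_rot: [-3.14, 0.002, -0.211]
force: [0.9, -0.3, -0.4]
finger_gap: 85.6
```

Run:
```python
from h import *; from bench import arm
print(arm.sense()); cv2.imwrite('pics/w1.png',arm.snapshot('wrist'))
```

```text
{'time_s': 1.525, 'joint_positions': array([ 0.72092629,  0.31091498, -0.40974421,  1.7238957 ,  0.13367611,
        1.1362268 ,  0.06100703]), 'qd': array([ 0.02380284, -0.01048505,  0.02584356,  0.00051949,  0.000798  ,
       -0.00070064,  0.00189955]), 'joint_torque': array([-1.90810539e+00, -5.20924616e+01, -5.60914725e+00, -3.38697517e+01,
       -2.02051001e-01, -4.55966871e-02, -5.44886047e-03]), 'position': array([ 490.69683827, -230.16044432,  129.67908252]), 'ee_rot': array([-3.14040740e+00,  1.57843703e-03, -2.11059703e-01]), 'force': array([ 0.89176251, -0.3239973 , -0.371662  ]), 'wrist_torque': array([-0.03544337, -0.00443771, -0.05782202]), 'finger_gap': 85.61309538258526}
```

View pics/w1.png

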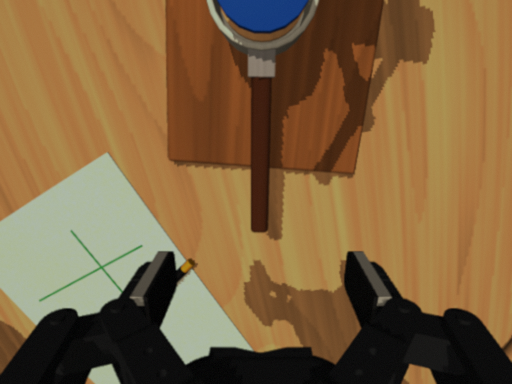

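The wrist view shows the handle running straight down column 260 from (261,75) to its tip at (260,231), centred between the open fingers. Checking those pixels against plane z=57.

Run:
```python
from h import *; from bench import arm
w=arm.camera_info('wrist')
a=onz(w,[(261,80),(260,231)],57);print(a, np.arctan2(a[0,1]-a[1,1],a[0,0]-a[1,0]))
print(rel(arm,[490.5,-230,35],-0.215))
b=onz(w,[(167,160),(355,173)],12);print(b)
```

```text
[[ 509.85700772 -143.64206587   57.        ]
 [ 485.2231316  -254.54425625   57.        ]] 1.3522223750164937
(array([ 0.0001, -0.001 ,  0.0949]), array([-0.04,  0.08,  0.12]))
[[ 413.97463271 -190.35612919   12.        ]
 [ 576.9756356  -237.81979731   12.        ]]
```

step_arm:
  linear:
    - [0,0,0.03]
    - [0,0,0.06]
    - [0,0,0.085]
    - [0,0,0.096]
    - [0,0,0.096]
    - [0,0,0.096]
    - [0,0,0.096]
    - [0,0,0.096]
    - [0,0,0.096]
    - [0,0,0.096]
  dr:
    - [0,0,0.4]
    - [0,0,0.4]
    - [0,0,0.4]
    - [0,0,0.4]
    - [0,0,0.4]
    - [0,0,0.4]
    - [0,0,0.4]
    - [0,0,0.4]
    - [0,0,0.4]
    - [0,0,0.4]
  claw: [0,0,0,0,0.5,0.7,0.9,0.9,0.9,0.9]
  grip_force: 25

```text
time_s: 2.82
position: [490.5, -231.3, 34.2]
ee_rot: [-3.141, 0.001, -0.22]
force: [-0.6, -1.1, 1.6]
finger_gap: 13.2
```

Run:
```python
from h import *; from bench import arm
s=arm.sense();print(s['time_s'],s['position'],s['ee_rot'],s['force'],s['finger_gap'])
```

```text
2.825 [ 490.4986754  -231.25458039   34.21959435] [-3.14117592e+00  5.60652985e-04 -2.19920835e-01] [-0.58917115 -1.12475133  1.5622471 ] 13.200625971796223
```

step_arm:
  linear:
    - [0.001,-0.004,0]
    - [0.002,-0.01,0]
    - [0.004,-0.017,0]
    - [0.006,-0.025,0]
    - [0.008,-0.033,0]
    - [0.0095,-0.041,0]
    - [0.011,-0.048,0]
    - [0.0125,-0.055,0]
    - [0.0143,-0.0615,0]
    - [0.0143,-0.0615,0]
  dr:
    - [0,0,0]
    - [0,0,0]
    - [0,0,0]
    - [0,0,0]
    - [0,0,0]
    - [0,0,0]
    - [0,0,0]
    - [0,0,0]
    - [0,0,0]
    - [0,0,0]
  claw: [0.9,0.9,0.9,0.9,0.9,0.9,0.9,0.9,0.9,0.9]

```text
time_s: 4.08
position: [517.9, -174.7, 34.4]
ee_rot: [3.141, 0.0, -0.22]
force: [-0.4, -2.7, 2.3]
finger_gap: 13.3
```

Run:
```python
from h import *; from bench import arm
s=arm.sense();print(s['time_s'],s['position'],s['ee_rot'],s['force'],s['finger_gap'])
t=arm.snapshot('top');q=arm.snapshot('scene');w=arm.snapshot('wrist')
cv2.imwrite('pics/t2.png',np.hstack([cv2.resize(t[150:250,260:360],None,fx=4,fy=4,interpolation=cv2.INTER_CUBIC),cv2.resize(q[165:265,165:265],None,fx=4,fy=4,interpolation=cv2.INTER_CUBIC)]))
cv2.imwrite('pics/w2.png',w)
```

```text
4.075 [ 517.88249364 -174.67871549   34.35058654] [ 3.14136161e+00  4.68685762e-04 -2.19963131e-01] [-0.3742461  -2.70933422  2.31194211] 13.318075171712447
```

View pics/t2.png

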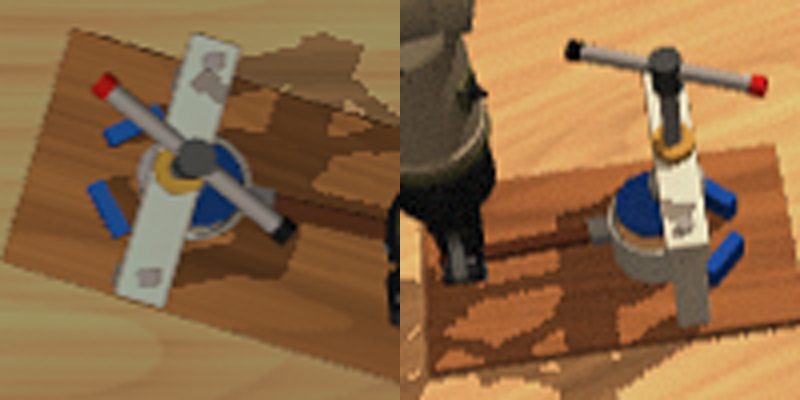

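View pics/w2.png

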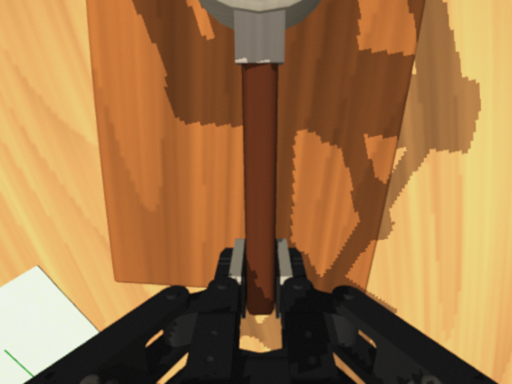

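step_arm:
  linear:
    - [0.0002,-0.003,0]
    - [0.0005,-0.007,0]
    - [0.0007,-0.011,0]
    - [0.0009,-0.015,0]
    - [0.0009,-0.015,0]
  dr:
    - [0,0,0]
    - [0,0,0]
    - [0,0,0]
    - [0,0,0]
    - [0,0,0]
  claw: [0.9,0.9,0.9,0.9,0.9]

```text
time_s: 4.85
position: [522.0, -160.8, 34.4]
ee_rot: [3.141, 0.0, -0.221]
force: [-1.4, -4.6, 3.3]
finger_gap: 13.3
```

step_arm:
  linear:
    - [0.0001,-0.001,0]
    - [0.0001,-0.002,0]
    - [0.0001,-0.002,0]
  dr:
    - [0,0,0]
    - [0,0,0]
    - [0,0,0]
  claw: [0.9,0.9,0.9]

```text
time_s: 5.22
position: [522.3, -159.7, 34.4]
ee_rot: [3.141, 0.0, -0.222]
force: [-2.7, -5.5, 3.3]
finger_gap: 13.2
```

step_arm:
  linear:
    - [0.0001,-0.0015,0]
    - [0.0002,-0.003,0]
    - [0.0002,-0.003,0]
  dr:
    - [0,0,0]
    - [0,0,0]
    - [0,0,0]
  claw: [0.9,0.9,0.9]

```text
time_s: 5.6
position: [523.0, -157.6, 34.4]
ee_rot: [3.14, 0.0, -0.222]
force: [-2.4, -3.4, 2.4]
finger_gap: 13.1
```

step_arm:
  linear:
    - [0.0001,-0.0015,0]
    - [0.0002,-0.003,0]
    - [0.0002,-0.003,0]
  dr:
    - [0,0,0]
    - [0,0,0]
    - [0,0,0]
  claw: [0.9,0.9,0.9]

```text
time_s: 5.98
position: [523.4, -156.2, 34.5]
ee_rot: [3.138, 0.0, -0.224]
force: [-2.7, -6.5, 3.9]
finger_gap: 13.0
```

step_arm:
  linear:
    - [0.0001,-0.0015,0]
    - [0.0002,-0.003,0]
    - [0.0002,-0.003,0]
  dr:
    - [0,0,0]
    - [0,0,0]
    - [0,0,0]
  claw: [0.9,0.9,0.9]

```text
time_s: 6.35
position: [523.3, -156.1, 34.5]
ee_rot: [3.136, 0.001, -0.226]
force: [-3.4, -9.4, 4.2]
finger_gap: 13.3
```

Run:
```python
from h import *; from bench import arm
s=arm.sense();print(s['time_s'],s['position'],s['ee_rot'],s['force'],s['finger_gap'])
t=arm.snapshot('top');q=arm.snapshot('scene')
cv2.imwrite('pics/t3.png',np.hstack([cv2.resize(t[150:250,260:360],None,fx=4,fy=4,interpolation=cv2.INTER_CUBIC),cv2.resize(q[165:265,165:265],None,fx=4,fy=4,interpolation=cv2.INTER_CUBIC)]))
```

```text
6.35 [ 523.28886693 -156.11147212   34.48404149] [ 3.13552459e+00  1.06867189e-03 -2.26298400e-01] [-3.37698809 -9.40828435  4.24251145] 13.324396067414959
```

View pics/t3.png

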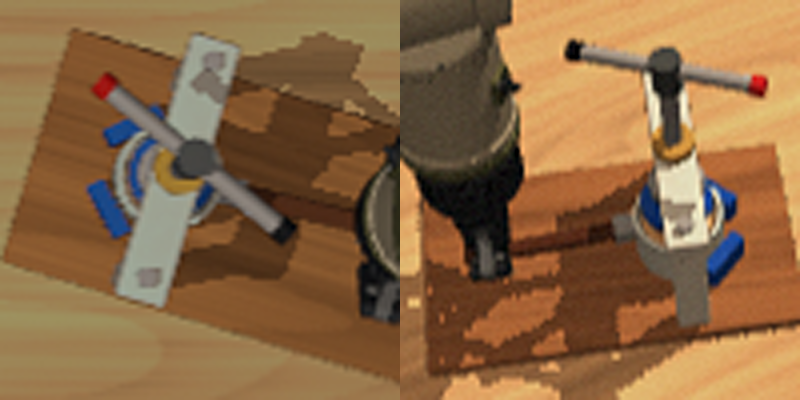

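Run:
```python
from m1 import *
print('-----')
st=onz(t,[T(218,181),T(187,287)],38);print('stops',st,st.mean(0))
u=np.array([np.cos(1.289),np.sin(1.289)]);v=np.array([-u[1],u[0]])
for c in st: print((c[:2]-[555,-12.5])@u,(c[:2]-[555,-12.5])@v)
im=cv2.imread('pics/t3.png')
th=np.linspace(0,6.28,120)
for off,col in ((0,(0,0,255)),(-4,(0,255,255))):
    c=np.array([555,-12.5])+off*u
    P=np.c_[c[0]+36*np.cos(th),c[1]+36*np.sin(th),0*th+62]
    for (i,ox,oy,sx) in ((t,260,150,0),(s,165,165,400)):
        for x,y in proj(i,P):
            X=(x+.5-ox)*4-.5;Y=(y+.5-oy)*4-.5
            if 0<X<400: cv2.circle(im,(int(X)+sx,int(Y)),0,col,-1)
cv2.imwrite('pics/t3b.png',im)
```

```text
[[ 658.6   48.7   12. ]
 [ 576.6 -239.    12. ]
 [ 416.3 -193.6   12. ]
 [ 498.    96.8   12. ]]
[[ 503.4   98.1   12. ]
 [ 419.  -190.    12. ]
 [ 580.2 -238.1   12. ]
 [ 665.5   47.7   12. ]]
len 300.42345880209916 167.67233567612752 166.6338277734959 ang 1.2948372686121414
seat [553.8 -14.   12. ] yfrom -0.28375581134414185
len 299.17292404590233 169.75810136588913 168.23970361221896 ang 1.2834623458577257
seat [559.  -13.1  12. ] yfrom 2.845920994511301
bridge [[638.4 -19.1 152. ]
 [629.8 -50.  152. ]
 [468.3  -3.6 152. ]
 [476.4  26.  152. ]] [553.2 -11.7 152. ]
bridge scene [[633.2 -50.1 152. ]
 [641.3 -20.3 152. ]]
hub (array([554. , -11.5, 255.4]), np.float64(1.9605360475410272))
red (array([595. ,  39.4, 247.1]), np.float64(2.1385983574930285))
blk (array([513.9, -62.4, 247.6]), np.float64(0.08719365041101912))
handle tip (array([ 485.7, -252.5,   53. ]), np.float64(2.8207740608453458))
lid (array([522. , -89.6,  76.2]), np.float64(3.8909930538040416))
-----
stops [[590.4   7.7  38. ]
 [532.6  24.1  38. ]] [561.5  15.9  38. ]
29.23828628688448 -28.40654888870727
28.915273359353066 31.679248684574706
```

View pics/t3b.png

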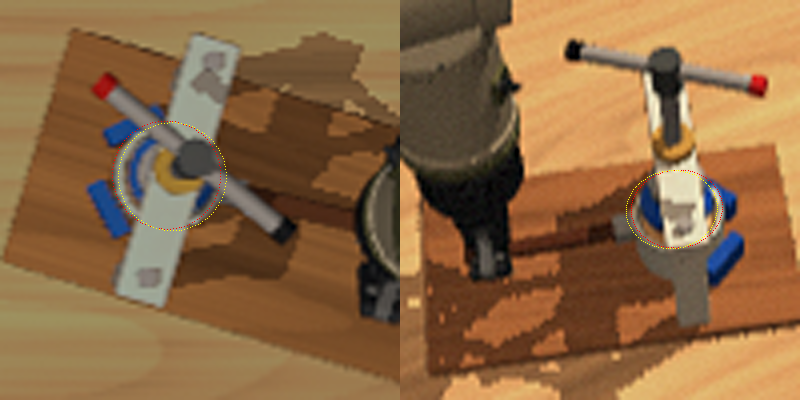

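step_arm:
  linear:
    - [0.0,-0.0015,0]
    - [0.0,-0.003,0]
    - [0.0,-0.004,0]
    - [0.0,-0.005,0]
  dr:
    - [0,0,0]
    - [0,0,0]
    - [0,0,0]
    - [0,0,0]
  claw: [0.9,0.9,0.9,0.9]

```text
time_s: 6.95
position: [523.0, -156.0, 34.5]
ee_rot: [3.131, 0.002, -0.23]
force: [-6.1, -16.5, 5.7]
finger_gap: 13.3
```

step_arm:
  linear:
    - [0,0,0]
    - [0,0,0]
    - [0,0,0]
    - [0,0,0]
    - [0,0,-0.03]
    - [0,0,-0.08]
    - [0,0,-0.13]
    - [0,0,-0.18]
    - [0,0,-0.23]
    - [0,0,-0.265]
    - [0,0,-0.265]
  dr:
    - [0,0,0]
    - [0,0,0]
    - [0,0,0]
    - [0,0,0]
    - [0,0,0]
    - [0,0,0]
    - [0,0,0]
    - [0,0,0]
    - [0,0,0]
    - [0,0,0]
    - [0,0,0]
  claw: [0.6,0.3,0,0,0,0,0,0,0,0,0]

```text
time_s: 8.32
position: [525.6, -152.9, 302.8]
ee_rot: [3.13, -0.004, -0.23]
force: [0.3, -0.1, -0.5]
finger_gap: 85.2
```

Run:
```python
from h import *; from bench import arm
s=arm.sense();print(s['time_s'],s['position'],s['ee_rot'],s['force'],s['finger_gap'],s['joint_positions'])
t=arm.snapshot('top');q=arm.snapshot('scene')
cv2.imwrite('pics/t4.png',np.hstack([cv2.resize(t[150:250,260:360],None,fx=4,fy=4,interpolation=cv2.INTER_CUBIC),cv2.resize(q[165:265,165:265],None,fx=4,fy=4,interpolation=cv2.INTER_CUBIC)]))
cv2.imwrite('pics/w4.png',arm.snapshot('wrist'))
```

```text
8.325 [ 525.56380187 -152.90542399  302.83804151] [ 3.13048308 -0.00414235 -0.22969081] [ 0.26275968 -0.11631152 -0.47406825] 85.15052124509907 [ 0.58601766  0.21693612 -0.44489493  1.44702895  0.10446487  1.49532528
 -0.0870307 ]
```

View pics/t4.png

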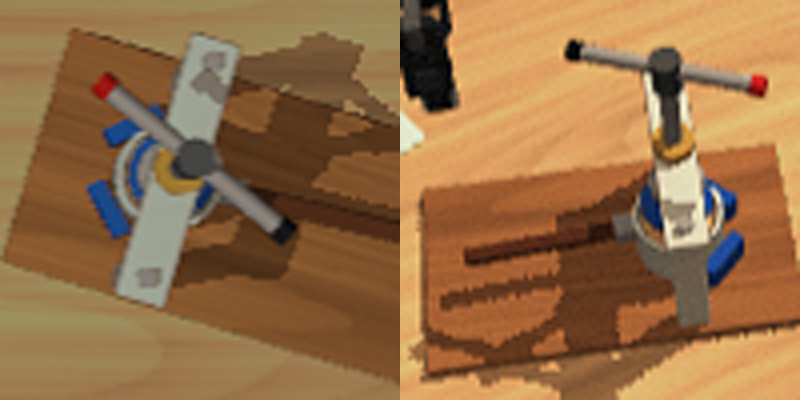

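View pics/w4.png

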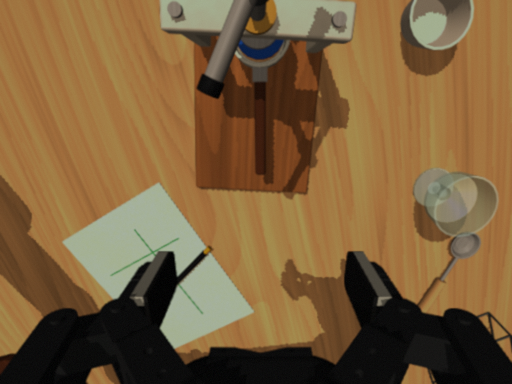

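Run:
```python
from h import *; from bench import arm
w=arm.camera_info('wrist')
a=onz(w,[(261,175)],57);print('tip',a,np.linalg.norm(a[0,:2]-[553.6,-11.8]))
print('black',onz(w,[(211,86)],249))
print(rel(arm,[583.7,25.9,285],2.469))
```

```text
tip [[ 517.99323497 -180.61302056   57.        ]] 172.52732428642523
black [[513.99301244 -63.46953569 249.        ]]
(array([ 0.0176, -0.188 ,  0.0114]), array([-6.0000e-02,  9.0000e-01, -1.5465e+02]))
```

step_arm:
  linear:
    - [0.001,-0.012,0.001]
    - [0.002,-0.025,0.002]
    - [0.003,-0.038,0.003]
    - [0.004,-0.051,0.003]
    - [0.005,-0.064,0.004]
    - [0.007,-0.077,0.005]
    - [0.008,-0.09,0.005]
    - [0.009,-0.103,0.006]
    - [0.01,-0.116,0.007]
    - [0.012,-0.129,0.008]
    - [0.013,-0.142,0.009]
    - [0.014,-0.155,0.01]
    - [0.016,-0.168,0.011]
    - [0.017,-0.18,0.0114]
    - [0.0176,-0.188,0.0114]
    - [0.0176,-0.188,0.0114]
    - [0.0176,-0.188,0.0114]
  dr:
    - [0,0,-10]
    - [0,0.1,-20]
    - [0,0.2,-30]
    - [0,0.2,-40]
    - [0,0.3,-50]
    - [0,0.3,-60]
    - [0,0.4,-70]
    - [0,0.5,-80]
    - [0,0.5,-90]
    - [0,0.6,-100]
    - [0,0.6,-110]
    - [0,0.7,-120]
    - [0,0.7,-130]
    - [0,0.8,-140]
    - [0,0.9,-150]
    - [0,0.9,-154.6]
    - [0,0.9,-154.6]
  claw: [0,0,0,0,0,0,0,0,0,0,0,0,0,0,0,0,0]

```text
time_s: 10.6
position: [583.1, 25.9, 283.4]
ee_rot: [-3.14, -0.003, 2.468]
force: [-0.9, 0.1, 0.1]
finger_gap: 85.5
```

Run:
```python
from h import *; from bench import arm
s=arm.sense();print(s['time_s'],s['position'],s['ee_rot'],s['force'],s['wrist_torque'],s['joint_positions'])
print(rel(arm,[583.7,25.9,228.5],2.469))
cv2.imwrite('pics/w5.png',arm.snapshot('wrist'))
```

```text
10.6 [583.13702165  25.88229931 283.42790437] [-3.14018223e+00 -3.00282047e-03  2.46811882e+00] [-0.91248448  0.09159144  0.13005264] [-0.06681585 -0.03759873  0.00341736] [ 0.55064679  0.40590325 -0.90190737  1.36379195  0.3135992   1.5227892
  2.14196281]
(array([-0.0006,  0.0004,  0.0549]), array([-0.08, -0.17, -0.05]))
```

View pics/w5.png

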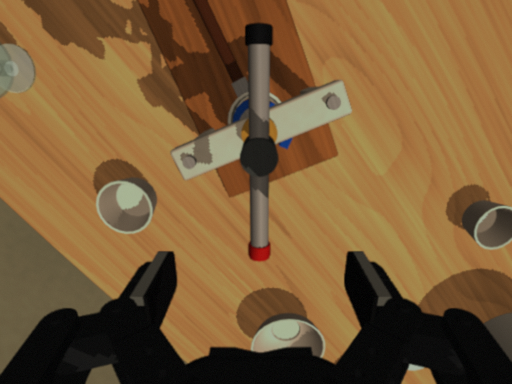

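The bar runs straight along column 259 (hub (259,156), red cap (259,250)), so it is aligned between the fingers.

Run:
```python
from h import *; from bench import arm
w=arm.camera_info('wrist')
h=onz(w,[(259,156)],258.5);r=onz(w,[(259.5,251)],250);b=onz(w,[(259,33)],250);print(h,r,b,np.linalg.norm(r-b),(r+b)/2)
```

```text
[[553.64899324 -12.80161462 258.5       ]] [[595.06020641  39.33566236 250.        ]] [[512.88164441 -63.68747438 250.        ]] 131.78422802271322 [[553.97092541 -12.17590601 250.        ]]
```

step_arm:
  linear:
    - [0,0,0.02]
    - [0,0,0.04]
    - [-0.0003,0.0003,0.055]
    - [-0.0003,0.0003,0.055]
    - [-0.0003,0.0003,0.055]
    - [-0.0003,0.0003,0.055]
    - [-0.0003,0.0003,0.055]
    - [-0.0003,0.0003,0.055]
    - [-0.0003,0.0003,0.055]
  dr:
    - [0,0,0]
    - [0,0,0]
    - [0,0,0]
    - [0,0,0]
    - [0,0,0]
    - [0,0,0]
    - [0,0,0]
    - [0,0,0]
    - [0,0,0]
  claw: [0,0,0,0.5,0.7,0.9,0.9,0.9,0.9]
  grip_force: 40

```text
time_s: 11.78
position: [583.9, 25.9, 229.3]
ee_rot: [-3.141, -0.002, 2.466]
force: [0.9, -0.1, 3.3]
finger_gap: 10.6
```

```bash
cat > wind.py <<'E'
import sys
from h import *; from bench import arm
H=np.array([553.8,-12.0])
def mom():
    s=arm.sense();p=s['position'];f=s['force'];m=s['wrist_torque']
    d=(p[:2]-H)/1000
    print('t',s['time_s'],'p',np.round(p,1),'yaw',round(s['ee_rot'][2],3),'rpy',np.round(s['ee_rot'],3),'F',np.round(f,1),'M',np.round(m,3),'Mz_hub',round(d[0]*f[1]-d[1]*f[0]+m[2],3),'r',round(np.linalg.norm(d)*1000,1),'ang',round(np.arctan2(d[1],d[0]),3),'gap',round(s['finger_gap'],1))
    return s
# plan: from current, wind clockwise by list of degrees
def plan(degs,r=48,phi0=None,z0=None,sink=True):
    s=arm.sense();R0=R.from_euler('xyz',s['ee_rot']);p0=s['position']
    a0=s['ee_rot'][2]-np.pi/2 if phi0 is None else phi0
    z0=p0[2] if z0 is None else z0
    L=[];D=[]
    for g in degs:
        a=a0-np.radians(g)
        p=np.array([*(H+r*np.array([np.cos(a),np.sin(a)])),z0-3.82*np.radians(g)])
        R1=R.from_euler('xyz',[np.pi,0,a+np.pi/2])
        L.append([round(float(x),4) for x in R0.inv().apply(p-p0)/1000]);
        v=np.degrees((R0.inv()*R1).as_rotvec());D.append([round(float(x),1) for x in v])
    print(L);print(D)
if __name__=='__main__':
    mom()
    if len(sys.argv)>1: plan([float(x) for x in sys.argv[1].split(',')])
E
python3 wind.py 3,10,18,26,34,42,50,58,66,74,82,90
```

```text
t 11.775 p [583.9  25.9 229.3] yaw 2.466 rpy [-3.141e+00 -2.000e-03  2.466e+00] F [ 0.9 -0.1  3.3] M [ 0.042 -0.143  0.051] Mz_hub 0.013 r 48.4 ang 0.9 gap 10.6
[[-0.0027, -0.0005, 0.0002], [-0.0085, -0.0012, 0.0007], [-0.015, -0.0028, 0.0012], [-0.0212, -0.0053, 0.0017], [-0.027, -0.0087, 0.0022], [-0.0323, -0.0128, 0.0028], [-0.037, -0.0176, 0.0033], [-0.0409, -0.023, 0.0038], [-0.044, -0.0289, 0.0043], [-0.0463, -0.0352, 0.0049], [-0.0477, -0.0418, 0.0054], [-0.0482, -0.0484, 0.0059]]
[[-0.0, -0.1, 3.0], [-0.0, -0.1, 10.0], [-0.0, -0.1, 18.0], [-0.0, -0.1, 26.0], [-0.0, -0.1, 34.0], [-0.1, -0.1, 42.0], [-0.1, -0.1, 50.0], [-0.1, -0.1, 58.0], [-0.1, -0.1, 66.0], [-0.1, -0.1, 74.0], [-0.1, -0.1, 82.0], [-0.1, -0.1, 90.0]]
```

step_arm:
  linear:
    - [-0.0027,-0.0005,0.0002]
    - [-0.0085,-0.0012,0.0007]
    - [-0.015,-0.0028,0.0012]
    - [-0.0212,-0.0053,0.0017]
    - [-0.027,-0.0087,0.0022]
    - [-0.0323,-0.0128,0.0028]
    - [-0.037,-0.0176,0.0033]
    - [-0.0409,-0.023,0.0038]
    - [-0.044,-0.0289,0.0043]
    - [-0.0463,-0.0352,0.0049]
    - [-0.0477,-0.0418,0.0054]
    - [-0.0482,-0.0484,0.0059]
  dr:
    - [0,0,3]
    - [0,0,10]
    - [0,0,18]
    - [0,0,26]
    - [0,0,34]
    - [0,0,42]
    - [0,0,50]
    - [0,0,58]
    - [0,0,66]
    - [0,0,74]
    - [0,0,82]
    - [0,0,90]
  claw: [0.9,0.9,0.9,0.9,0.9,0.9,0.9,0.9,0.9,0.9,0.9,0.9]

```text
time_s: 13.28
position: [591.6, -41.3, 223.4]
ee_rot: [-3.14, -0.001, 0.892]
force: [2.0, 2.1, -0.1]
finger_gap: 10.9
```

```bash
python3 wind.py 5,13,21,29,37,45,53,61,69,77,85,90
```

```text
t 13.275 p [591.6 -41.3 223.4] yaw 0.892 rpy [-3.14e+00 -1.00e-03  8.92e-01] F [ 2.   2.1 -0.1] M [ 0.41  -0.43   0.176] Mz_hub 0.317 r 47.8 ang -0.66 gap 10.9
[[-0.0051, 0.0001, 0.0003], [-0.0117, -0.001, 0.0009], [-0.0181, -0.003, 0.0014], [-0.0242, -0.0058, 0.0019], [-0.0298, -0.0094, 0.0025], [-0.0349, -0.0138, 0.003], [-0.0392, -0.0189, 0.0035], [-0.0429, -0.0245, 0.0041], [-0.0457, -0.0306, 0.0046], [-0.0477, -0.037, 0.0051], [-0.0487, -0.0436, 0.0057], [-0.0489, -0.0478, 0.006]]
[[-0.1, -0.1, 5.0], [-0.1, -0.0, 13.0], [-0.1, -0.0, 21.0], [-0.1, -0.0, 29.0], [-0.1, -0.0, 37.0], [-0.1, -0.0, 45.0], [-0.1, -0.0, 53.0], [-0.1, -0.0, 61.0], [-0.1, 0.0, 69.0], [-0.1, 0.0, 77.0], [-0.1, 0.0, 85.0], [-0.1, 0.0, 90.0]]
```

step_arm:
  linear:
    - [-0.0051,0.0001,0.0003]
    - [-0.0117,-0.001,0.0009]
    - [-0.0181,-0.003,0.0014]
    - [-0.0242,-0.0058,0.0019]
    - [-0.0298,-0.0094,0.0025]
    - [-0.0349,-0.0138,0.003]
    - [-0.0392,-0.0189,0.0035]
    - [-0.0429,-0.0245,0.0041]
    - [-0.0457,-0.0306,0.0046]
    - [-0.0477,-0.037,0.0051]
    - [-0.0487,-0.0436,0.0057]
    - [-0.0489,-0.0478,0.006]
  dr:
    - [0,0,5]
    - [0,0,13]
    - [0,0,21]
    - [0,0,29]
    - [0,0,37]
    - [0,0,45]
    - [0,0,53]
    - [0,0,61]
    - [0,0,69]
    - [0,0,77]
    - [0,0,85]
    - [0,0,90]
  claw: [0.9,0.9,0.9,0.9,0.9,0.9,0.9,0.9,0.9,0.9,0.9,0.9]

```text
time_s: 14.78
position: [523.9, -48.8, 217.3]
ee_rot: [-3.14, 0.001, -0.681]
force: [4.7, 0.0, -3.3]
finger_gap: 10.7
```

```bash
python3 wind.py
python3 - <<'E'
from h import *; from bench import arm
p=arm.sense()['position'];z=p[2]
# black end now at bar angle+pi
a=arm.sense()['ee_rot'][2]-np.pi/2; print(a,arm.sense()['joint_positions'])
E
```

```text
t 14.775 p [523.9 -48.8 217.3] yaw -0.681 rpy [-3.14e+00  1.00e-03 -6.81e-01] F [ 4.7  0.  -3.3] M [ 0.064 -1.008  0.169] Mz_hub 0.343 r 47.4 ang -2.252 gap 10.7
-2.252268052574324 [ 0.35697058  0.20024852 -0.37286622  1.64940191  0.07313381  1.30559112
 -0.70973893]
```

step_arm:
  linear:
    - [0,0,0]
    - [0,0,0]
    - [0,0,0]
    - [0,0,-0.03]
    - [0,0,-0.055]
    - [0,0,-0.055]
  dr:
    - [0,0,0]
    - [0,0,0]
    - [0,0,0]
    - [0,0,0]
    - [0,0,0]
    - [0,0,0]
  claw: [0.5,0,0,0,0,0]

```text
time_s: 15.52
position: [525.0, -49.0, 274.3]
ee_rot: [-3.138, -0.002, -0.681]
force: [0.4, -0.1, -0.3]
finger_gap: 85.3
```

```bash
python3 wind.py
python3 - <<'E'
from h import *; from bench import arm
print(rel(arm,[584.0,25.3,272],2.460))
w=arm.snapshot('wrist');cv2.imwrite('pics/w6.png',w)
t=arm.snapshot('top');q=arm.snapshot('scene')
cv2.imwrite('pics/t6.png',np.hstack([cv2.resize(t[150:250,260:360],None,fx=4,fy=4,interpolation=cv2.INTER_CUBIC),cv2.resize(q[165:265,165:265],None,fx=4,fy=4,interpolation=cv2.INTER_CUBIC)]))
E
```

```text
t 15.525 p [525.  -49.  274.3] yaw -0.681 rpy [-3.138e+00 -2.000e-03 -6.810e-01] F [ 0.4 -0.1 -0.3] M [-0.016  0.041  0.   ] Mz_hub 0.017 r 47.0 ang -2.232 gap 85.3
(array([-0.0009, -0.0949,  0.0027]), array([   0.2 ,   -0.34, -179.96]))
```

View pics/t6.png

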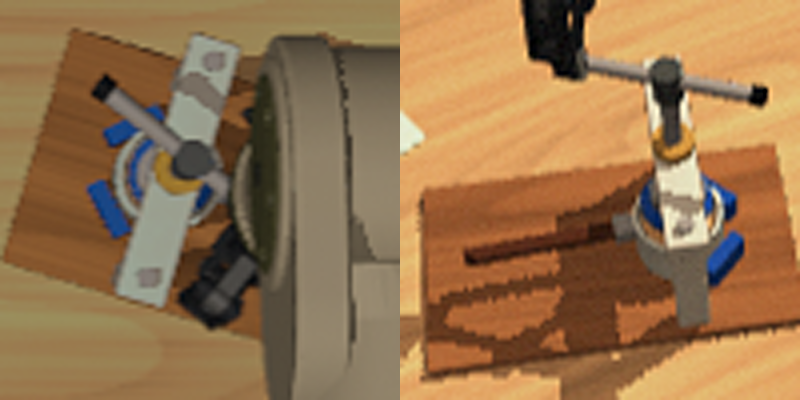

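View pics/w6.png

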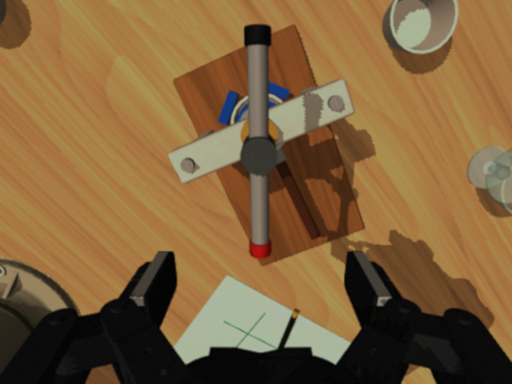

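The black end is now at (103,87) in the top crop, where red was: exactly half a turn. The tin hasn't moved. Next I move over the black end.

step_arm:
  linear:
    - [0,-0.003,0]
    - [0,-0.008,0]
    - [0,-0.014,0]
    - [0,-0.02,0]
    - [0,-0.026,0]
    - [0,-0.032,0]
    - [0,-0.038,0]
    - [0,-0.044,0]
    - [0,-0.05,0]
    - [0,-0.056,0]
    - [0,-0.062,0]
    - [0,-0.068,0]
    - [0,-0.074,0]
    - [0,-0.08,0]
    - [0,-0.086,0]
    - [-0.001,-0.091,0.001]
    - [-0.001,-0.095,0.002]
    - [-0.001,-0.095,0.0027]
    - [-0.001,-0.095,0.0027]
  dr:
    - [0,0,-10]
    - [0,0,-20]
    - [0,0,-30]
    - [0,0,-40]
    - [0,0,-50]
    - [0,0,-60]
    - [0,0,-70]
    - [0,0,-80]
    - [0,0,-90]
    - [0,0,-100]
    - [0,0,-110]
    - [0,0,-120]
    - [0,0,-130]
    - [0,0,-140]
    - [0,0,-150]
    - [0,0,-160]
    - [0,0,-170]
    - [0,0,-179.7]
    - [0,0,-179.7]
  claw: [0,0,0,0,0,0,0,0,0,0,0,0,0,0,0,0,0,0,0]

```text
time_s: 18.05
position: [582.1, 25.2, 267.6]
ee_rot: [3.142, -0.004, 2.454]
force: [0.3, -0.5, 1.1]
finger_gap: 85.3
```

```bash
python3 wind.py
python3 - <<'E'
from h import *; from bench import arm
print(rel(arm,[584.0,25.4,217.3],2.460),arm.sense()['joint_positions'])
E
```

```text
t 18.05 p [582.1  25.2 267.6] yaw 2.454 rpy [ 3.142 -0.004  2.454] F [ 0.3 -0.5  1.1] M [-0.019 -0.026 -0.008] Mz_hub -0.034 r 46.8 ang 0.92 gap 85.3
(array([-0.0015,  0.0013,  0.0503]), array([ 0.  , -0.22, -0.32])) [ 0.4978207   0.38156062 -0.80469458  1.39880436  0.2697415   1.47719345
  2.15835529]
```

step_arm:
  linear:
    - [-0.001,0.001,0.02]
    - [-0.0015,0.0013,0.04]
    - [-0.0015,0.0013,0.0503]
    - [-0.0015,0.0013,0.0503]
    - [-0.0015,0.0013,0.0503]
    - [-0.0015,0.0013,0.0503]
    - [-0.0015,0.0013,0.0503]
    - [-0.0015,0.0013,0.0503]
    - [-0.0015,0.0013,0.0503]
  dr:
    - [0,-0.2,-0.3]
    - [0,-0.2,-0.3]
    - [0,-0.2,-0.3]
    - [0,-0.2,-0.3]
    - [0,-0.2,-0.3]
    - [0,-0.2,-0.3]
    - [0,-0.2,-0.3]
    - [0,-0.2,-0.3]
    - [0,-0.2,-0.3]
  claw: [0,0,0,0.5,0.7,0.9,0.9,0.9,0.9]

```text
time_s: 19.18
position: [584.2, 25.7, 217.8]
ee_rot: [3.141, 0.0, 2.46]
force: [-0.0, 1.4, 4.5]
finger_gap: 10.1
```

```bash
python3 wind.py 4,11,19,27,35,43,51,60
```

```text
t 19.175 p [584.2  25.7 217.8] yaw 2.46 rpy [3.141 0.    2.46 ] F [-0.   1.4  4.5] M [0.153 0.129 0.096] Mz_hub 0.138 r 48.4 ang 0.893 gap 10.1
[[-0.0035, -0.0005, 0.0003], [-0.0093, -0.0013, 0.0007], [-0.0158, -0.003, 0.0013], [-0.022, -0.0057, 0.0018], [-0.0277, -0.0091, 0.0023], [-0.0329, -0.0133, 0.0029], [-0.0375, -0.0182, 0.0034], [-0.0417, -0.0244, 0.004]]
[[0.0, 0.0, 4.0], [0.0, 0.0, 11.0], [0.0, 0.0, 19.0], [0.0, -0.0, 27.0], [0.0, -0.0, 35.0], [0.0, -0.0, 43.0], [0.0, -0.0, 51.0], [0.0, -0.0, 60.0]]
```

step_arm:
  linear:
    - [-0.0035,-0.0005,0.0003]
    - [-0.0093,-0.0013,0.0007]
    - [-0.0158,-0.003,0.0013]
    - [-0.022,-0.0057,0.0018]
    - [-0.0277,-0.0091,0.0023]
    - [-0.0329,-0.0133,0.0029]
    - [-0.0375,-0.0182,0.0034]
    - [-0.0417,-0.0244,0.004]
  dr:
    - [0,0,4]
    - [0,0,11]
    - [0,0,19]
    - [0,0,27]
    - [0,0,35]
    - [0,0,43]
    - [0,0,51]
    - [0,0,60]
  claw: [0.9,0.9,0.9,0.9,0.9,0.9,0.9,0.9]

```text
time_s: 20.18
position: [601.4, -18.5, 214.0]
ee_rot: [3.141, -0.002, 1.409]
force: [-0.1, 2.1, 1.1]
finger_gap: 10.7
```

```bash
python3 wind.py 6,13,20
```

```text
t 20.175 p [601.4 -18.5 214. ] yaw 1.409 rpy [ 3.141e+00 -2.000e-03  1.409e+00] F [-0.1  2.1  1.1] M [ 0.633 -0.038  0.307] Mz_hub 0.407 r 48.1 ang -0.135 gap 10.7
[[-0.0063, -0.0003, 0.0004], [-0.0121, -0.0013, 0.0008], [-0.0177, -0.003, 0.0013]]
[[0.1, -0.1, 6.0], [0.0, -0.1, 13.0], [0.0, -0.1, 20.0]]
```

step_arm:
  linear:
    - [-0.0063,-0.0003,0.0004]
    - [-0.0121,-0.0013,0.0008]
    - [-0.0177,-0.003,0.0013]
  dr:
    - [0,0,6]
    - [0,0,13]
    - [0,0,20]
  claw: [0.9,0.9,0.9]

```text
time_s: 20.55
position: [596.0, -34.4, 212.8]
ee_rot: [3.141, -0.004, 1.058]
force: [0.9, 4.2, 0.2]
finger_gap: 10.6
```

```bash
python3 wind.py 6,13,20
```

```text
t 20.55 p [596.  -34.4 212.8] yaw 1.058 rpy [ 3.141 -0.004  1.058] F [0.9 4.2 0.2] M [ 0.631 -0.382  0.317] Mz_hub 0.513 r 47.8 ang -0.487 gap 10.6
[[-0.0063, -0.0, 0.0004], [-0.012, -0.001, 0.0008], [-0.0177, -0.0027, 0.0013]]
[[0.0, -0.2, 6.0], [0.0, -0.2, 13.0], [-0.0, -0.2, 20.0]]
```

step_arm:
  linear:
    - [-0.0063,0,0.0004]
  dr:
    - [0,0,6]
  claw: [0.9]

```text
time_s: 20.68
position: [593.3, -38.7, 212.4]
ee_rot: [3.141, -0.006, 0.951]
force: [2.3, 3.9, 0.3]
finger_gap: 10.4
```

```bash
python3 wind.py 6
```

```text
t 20.675 p [593.3 -38.7 212.4] yaw 0.951 rpy [ 3.141 -0.006  0.951] F [2.3 3.9 0.3] M [ 0.645 -0.442  0.284] Mz_hub 0.498 r 47.7 ang -0.593 gap 10.4
[[-0.0063, 0.0001, 0.0004]]
[[-0.0, -0.3, 6.0]]
```

step_arm:
  linear:
    - [-0.0063,0,0.0004]
  dr:
    - [0,-0.3,6]
  claw: [0.9]

```text
time_s: 20.8
position: [590.2, -42.7, 212.0]
ee_rot: [3.142, -0.002, 0.844]
force: [3.3, 3.0, -0.3]
finger_gap: 10.4
```

```bash
python3 wind.py 7
```

```text
t 20.8 p [590.2 -42.7 212. ] yaw 0.844 rpy [ 3.142e+00 -2.000e-03  8.440e-01] F [ 3.3  3.  -0.3] M [ 0.637 -0.625  0.276] Mz_hub 0.486 r 47.6 ang -0.701 gap 10.4
[[-0.007, 0.0001, 0.0005]]
[[-0.0, -0.1, 7.0]]
```

step_arm:
  linear:
    - [-0.0063,0,0.0004]
  dr:
    - [0,-0.3,6]
  claw: [0.9]

```text
time_s: 20.92
position: [586.5, -46.3, 211.6]
ee_rot: [3.142, 0.001, 0.738]
force: [3.3, 2.1, -1.1]
finger_gap: 10.6
```

```bash
python3 wind.py 7
```

```text
t 20.925 p [586.5 -46.3 211.6] yaw 0.738 rpy [3.142e+00 1.000e-03 7.380e-01] F [ 3.3  2.1 -1.1] M [ 0.623 -0.819  0.316] Mz_hub 0.498 r 47.4 ang -0.809 gap 10.6
[[-0.007, 0.0002, 0.0005]]
[[0.0, 0.1, 7.0]]
```

step_arm:
  linear:
    - [-0.0063,0,0.0004]
  dr:
    - [0,-0.3,6]
  claw: [0.9]

```text
time_s: 21.05
position: [582.5, -49.6, 211.2]
ee_rot: [3.141, 0.005, 0.631]
force: [3.0, 1.9, -1.2]
finger_gap: 10.5
```

```bash
python3 wind.py 7,14,21
```

```text
t 21.05 p [582.5 -49.6 211.2] yaw 0.631 rpy [3.141 0.005 0.631] F [ 3.   1.9 -1.2] M [ 0.52  -0.892  0.307] Mz_hub 0.475 r 47.3 ang -0.918 gap 10.5
[[-0.0069, 0.0003, 0.0005], [-0.0126, -0.0008, 0.001], [-0.0182, -0.0025, 0.0015]]
[[0.1, 0.3, 7.0], [0.1, 0.3, 14.0], [0.1, 0.3, 21.0]]
```

step_arm:
  linear:
    - [-0.0069,0.0003,0.0005]
    - [-0.0126,-0.0008,0.001]
    - [-0.0182,-0.0025,0.0015]
  dr:
    - [0,0.3,7]
    - [0,0.3,14]
    - [0,0.3,21]
  claw: [0.9,0.9,0.9]

```text
time_s: 21.42
position: [567.1, -57.5, 209.7]
ee_rot: [3.141, -0.003, 0.262]
force: [4.5, 2.2, -2.7]
finger_gap: 10.6
```

```bash
python3 wind.py 6,12
python3 - <<'E'
from h import *; from bench import arm
t=arm.snapshot('top');q=arm.snapshot('scene')
cv2.imwrite('pics/t7.png',np.hstack([cv2.resize(t[160:220,280:340],None,fx=6.5,fy=6.5,interpolation=cv2.INTER_CUBIC),cv2.resize(q[180:240,200:260],None,fx=6.5,fy=6.5,interpolation=cv2.INTER_CUBIC)]))
E
python3 wind.py
```

```text
t 21.425 p [567.1 -57.5 209.7] yaw 0.262 rpy [ 3.141e+00 -3.000e-03  2.620e-01] F [ 4.5  2.2 -2.7] M [ 0.519 -0.908  0.309] Mz_hub 0.543 r 47.3 ang -1.287 gap 10.6
[[-0.0061, 0.0004, 0.0004], [-0.011, -0.0004, 0.0008]]
[[0.0, -0.2, 6.0], [0.0, -0.2, 12.0]]
t 21.525 p [566.7 -57.5 209.7] yaw 0.264 rpy [ 3.141e+00 -2.000e-03  2.640e-01] F [ 4.5  3.3 -1.9] M [ 0.583 -0.788  0.096] Mz_hub 0.344 r 47.3 ang -1.295 gap 10.9
```

View pics/t7.png

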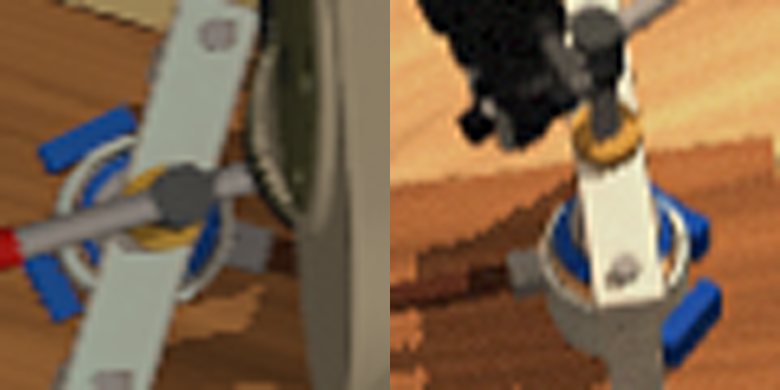

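```bash
python3 wind.py 5,11,18
```

```text
t 21.525 p [566.7 -57.5 209.7] yaw 0.264 rpy [ 3.141e+00 -2.000e-03  2.640e-01] F [ 4.5  3.3 -1.9] M [ 0.583 -0.788  0.096] Mz_hub 0.344 r 47.3 ang -1.295 gap 10.9
[[-0.0047, 0.0005, 0.0003], [-0.0097, -0.0002, 0.0007], [-0.0154, -0.0017, 0.0012]]
[[0.0, -0.1, 5.0], [0.0, -0.1, 11.0], [0.0, -0.1, 18.0]]
```

step_arm:
  linear:
    - [-0.0047,0.0005,0.0003]
    - [-0.0097,-0.0002,0.0007]
    - [-0.0154,-0.0017,0.0012]
  dr:
    - [0,-0.1,5]
    - [0,-0.1,11]
    - [0,-0.1,18]
  claw: [0.9,0.9,0.9]

```text
time_s: 21.9
position: [552.2, -59.3, 208.5]
ee_rot: [-3.141, -0.002, -0.05]
force: [4.6, 2.2, -2.1]
finger_gap: 9.8
```

```bash
python3 wind.py
```

```text
t 21.9 p [552.2 -59.3 208.5] yaw -0.05 rpy [-3.141e+00 -2.000e-03 -5.000e-02] F [ 4.6  2.2 -2.1] M [ 0.423 -1.1    0.27 ] Mz_hub 0.485 r 47.3 ang -1.605 gap 9.8
```

step_arm:
  linear:
    - [-0.004,0,0.0003]
  dr:
    - [0,0,5]
  claw: [0.9]

```text
time_s: 22.02
position: [548.7, -58.8, 208.2]
ee_rot: [-3.141, -0.003, -0.136]
force: [2.7, 0.6, -1.4]
finger_gap: 10.5
```

```bash
python3 wind.py
```

```text
t 22.025 p [548.7 -58.8 208.2] yaw -0.136 rpy [-3.141e+00 -3.000e-03 -1.360e-01] F [ 2.7  0.6 -1.4] M [ 0.067 -0.699  0.332] Mz_hub 0.453 r 47.1 ang -1.679 gap 10.5
```

```bash
python3 wind.py 5,12,17
```

```text
t 22.025 p [548.7 -58.8 208.2] yaw -0.136 rpy [-3.141e+00 -3.000e-03 -1.360e-01] F [ 2.7  0.6 -1.4] M [ 0.067 -0.699  0.332] Mz_hub 0.453 r 47.1 ang -1.679 gap 10.5
[[-0.0055, 0.0008, 0.0003], [-0.0113, -0.0001, 0.0008], [-0.0154, -0.0011, 0.0011]]
[[-0.0, -0.2, 5.0], [-0.1, -0.2, 12.0], [-0.1, -0.2, 17.0]]
```

step_arm:
  linear:
    - [-0.0055,0.0008,0.0003]
    - [-0.0113,-0.0001,0.0008]
    - [-0.0154,-0.0011,0.0011]
  dr:
    - [0,-0.2,5]
    - [0,-0.2,12]
    - [0,-0.2,17]
  claw: [0.9,0.9,0.9]

```text
time_s: 22.4
position: [534.5, -55.2, 207.0]
ee_rot: [-3.14, -0.001, -0.432]
force: [7.2, 1.6, -4.6]
finger_gap: 10.5
```

```bash
python3 wind.py
```

```text
t 22.4 p [534.5 -55.2 207. ] yaw -0.432 rpy [-3.14e+00 -1.00e-03 -4.32e-01] F [ 7.2  1.6 -4.6] M [ 0.267 -1.364  0.305] Mz_hub 0.584 r 47.3 ang -1.992 gap 10.5
```

step_arm:
  linear:
    - [0,0,0]
    - [0,0,0]
    - [0,0,0]
    - [0,0,0]
    - [0,0,-0.03]
    - [0,0,-0.07]
    - [0,0,-0.11]
    - [0,0,-0.11]
  dr:
    - [0,0,0]
    - [0,0,0]
    - [0,0,0]
    - [0,0,0]
    - [0,0,0]
    - [0,0,0]
    - [0,0,0]
    - [0,0,0]
  claw: [0.6,0.3,0,0,0,0,0,0]

```text
time_s: 23.4
position: [535.7, -55.3, 320.7]
ee_rot: [-3.138, -0.007, -0.432]
force: [-0.4, -0.2, -1.3]
finger_gap: 85.4
```

```bash
python3 wind.py
python3 - <<'E'
from h import *; from bench import arm
w=arm.snapshot('wrist');cv2.imwrite('pics/w8.png',w)
t=arm.snapshot('top');q=arm.snapshot('scene');cv2.imwrite('pics/t8f.png',t);cv2.imwrite('pics/s8f.png',q)
cv2.imwrite('pics/t8.png',np.hstack([cv2.resize(t[150:250,260:360],None,fx=4,fy=4,interpolation=cv2.INTER_CUBIC),cv2.resize(q[165:265,165:265],None,fx=4,fy=4,interpolation=cv2.INTER_CUBIC)]))
E
```

```text
t 23.4 p [535.7 -55.3 320.7] yaw -0.432 rpy [-3.138 -0.007 -0.432] F [-0.4 -0.2 -1.3] M [ 0.029  0.035 -0.013] Mz_hub -0.027 r 47.0 ang -1.967 gap 85.4
```

View pics/t8.png

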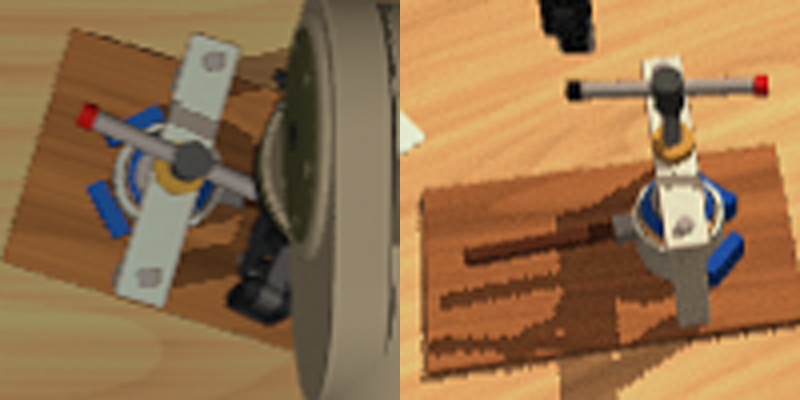

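View pics/w8.png

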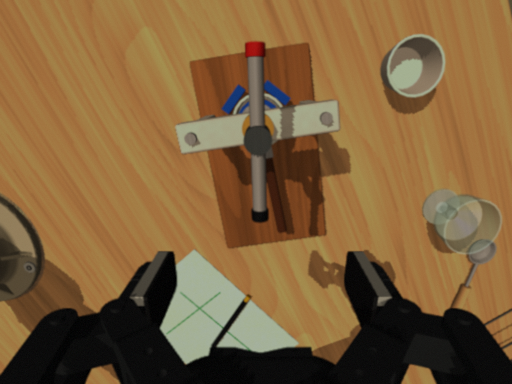

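Run:
```python
from h import *; from bench import arm
# rebuild wrist camera pose at w1 from current mount
s=arm.sense();w=arm.camera_info('wrist')
def M(p,e):
    T=np.eye(4);T[:3,:3]=R.from_euler('xyz',e).as_matrix();T[:3,3]=p;return T
X=np.linalg.inv(M(s['position'],s['ee_rot']))@w['T']
w['T']=M([490.697,-230.160,129.679],[-3.1404074,0.00157844,-0.2110597])@X
im=cv2.imread('pics/w1.png')
tip=onz(w,[(260,231)],57)[0]
print('col261 BGR rows 20..85:')
for r in range(20,84,2): print(r,im[r,259:263].mean(0).astype(int).tolist(),end=' ')
print()
u=np.array([.2168,.976]);tin=tip[:2]+170*u;print(tin)
print('rim outer',proj(w,[*(tin-36*u),62]),'board-level',)
for z in (70,74,78,80,82,84,86): print(z,proj(w,[*(tin-28.5*u),z]))
cv2.imwrite('pics/w1z.png',cv2.resize(im[0:100,190:340],None,fx=5,fy=5,interpolation=cv2.INTER_CUBIC))
```

```text
col261 BGR rows 20..85:
20 [125, 60, 23] 22 [125, 60, 23] 24 [125, 60, 23] 26 [125, 60, 22] 28 [126, 59, 22] 30 [103, 47, 17] 32 [38, 25, 27] 34 [41, 72, 106] 36 [42, 76, 112] 38 [42, 76, 112] 40 [37, 66, 98] 42 [65, 82, 93] 44 [85, 100, 109] 46 [89, 105, 115] 48 [82, 98, 107] 50 [57, 68, 73] 52 [65, 73, 79] 54 [65, 72, 79] 56 [66, 73, 80] 58 [85, 96, 105] 60 [106, 120, 131] 62 [109, 124, 136] 64 [110, 124, 136] 66 [110, 123, 136] 68 [109, 123, 135] 70 [108, 123, 136] 72 [108, 122, 135] 74 [110, 124, 137] 76 [78, 93, 108] 78 [13, 23, 42] 80 [13, 27, 57] 82 [14, 29, 62] 
[522.65179431 -87.54323567]
rim outer [[261.60560361  46.33314628]] board-level
70 [[261.77459995  31.35425813]]
74 [[261.8066843  30.1311602]]
78 [[261.84015256  28.85551473]]
80 [[261.85743387  28.19691986]]
82 [[261.87509601  27.52387068]]
84 [[261.89315167  26.83588745]]
86 [[261.91161412  26.13246902]]
```

View pics/w1z.png

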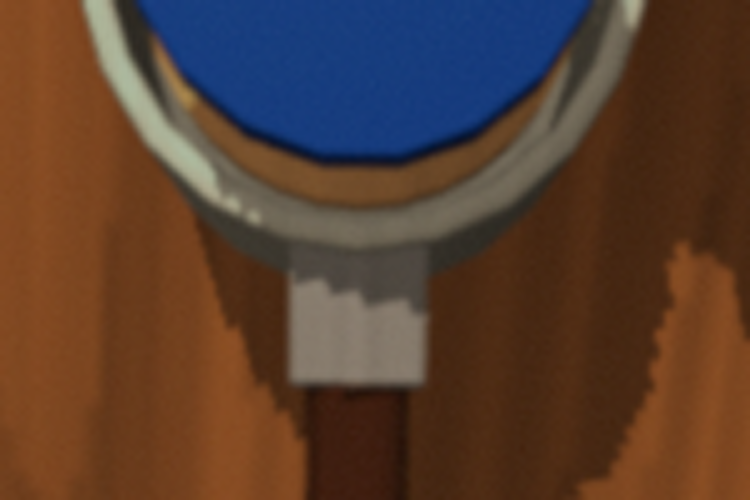

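Run:
```python
from h import *; from bench import arm
from scipy.optimize import least_squares
s=arm.sense();w=arm.camera_info('wrist')
def M(p,e):
    T=np.eye(4);T[:3,:3]=R.from_euler('xyz',e).as_matrix();T[:3,3]=p;return T
X=np.linalg.inv(M(s['position'],s['ee_rot']))@w['T']
w['T']=M([490.697,-230.160,129.679],[-3.1404074,0.00157844,-0.2110597])@X
im=cv2.imread('pics/w1.png').astype(int)
blue=((im[...,0]>70)&(im[...,0]>im[...,2]*2.0)).astype(np.uint8); blue[100:]=0
c=max(cv2.findContours(blue,0,cv2.CHAIN_APPROX_NONE)[0],key=len)[:,0,:]
c=c[(c[:,1]>1)].astype(float); print(len(c),c.min(0),c.max(0))
# outer border pixels: edge is ~0.5px outside
ctr=np.array([261.,-15]);d=c-ctr;c=c+0.5*d/np.linalg.norm(d,axis=1)[:,None]
th=np.linspace(0,2*np.pi,721)
def res(q,r,pts):
    # cast contour to plane z, distance to circle
    P=onz(w,pts,q[2]);return np.hypot(P[:,0]-q[0],P[:,1]-q[1])-r
for r in (28.5,): 
    f=least_squares(lambda q:res(q,r,c),[522,-88,78]);J=f.jac;cov=np.linalg.inv(J.T@J)*f.cost*2/len(c)
    print('lid',f.x,np.sqrt(np.diag(cov)),np.sqrt(np.mean(f.fun**2)))
# rim outer top edge points picked in the 5x crop
rim=np.array([(84,0),(100,50),(122,95),(155,145),(205,197),(260,228),(320,246),(370,249),(440,240),(515,205),(570,160),(607,100),(632,45),(643,0)],float)
rim=(rim+.5)/5-.5+[190,0]
f=least_squares(lambda q:res(q,36,rim),[522,-88,62]);print('rim',f.x,np.sqrt(np.mean(f.fun**2)))
for off in (0,): 
    g=least_squares(lambda q:res([q[0],q[1],62],36,rim),[522,-88]);print('rim@62',g.x,np.sqrt(np.mean(g.fun**2)))
    for z in (72,74,76,78,80,82,84,86):
        k=least_squares(lambda q:res([q[0],q[1],z],28.5,c),[522,-88]);print(z,k.x,np.sqrt(np.mean(k.fun**2)))
```

```text
97 [218.   2.] [306.  30.]
lid [522.33446205 -88.91288942  79.87411475] [0.03942983 0.0891156  0.61955727] 0.17985735476776304
rim [522.74570814 -89.0809451   57.24247285] 0.20527328418966417
rim@62 [522.64663742 -89.3734087 ] 0.3857083939049351
72 [522.6146063 -87.8215786] 0.30152773974939706
74 [522.543641   -88.09797918] 0.25348316212946853
76 [522.47255007 -88.3748975 ] 0.2143097398731768
78 [522.40132721 -88.65236378] 0.18830177352105892
80 [522.3299662  -88.93040785] 0.17989548712145342
82 [522.25846093 -89.20905907] 0.19019389094762396
84 [522.18680533 -89.48834642] 0.2154784960902851
86 [522.11499355 -89.76829831] 0.2503652720766356
```

Run:
```python
from h import *; from bench import arm
a=cv2.imread('pics/scene0.png').astype(int);b=cv2.imread('pics/s8f.png').astype(int)
for n,(x,y) in dict(ram_a=(257,284),ram_b=(300,152),bowl=(351,232),coupe=(176,318),jar=(352,180)).items():
    print(n,np.abs(a-b)[y-18:y+18,x-18:x+18].mean().round(1))
s=arm.sense();print(s['time_s'],s['force'],s['position'])
print(arm.job_done())
```

```text
ram_a 5.9
ram_b 5.9
bowl 6.3
coupe 6.6
jar 5.5
23.55 [0.13448574 0.33491882 0.14097182] [533.93771606 -55.41581296 316.14189243]
the job is handed in; nothing more can be done
None
```

I slid the tin home by its handle, wound the press down with two grips on opposite ends of the bar, let go, and handed the job in at about 23.6 s. No verdict is reported. My estimate of the squeeze is about 60 N, inside the 43–74 N band.

**Tin:** The push on the stops built to about 17 N, directed straight back along the V, so I take it that both stops are touched. In the last pictures the tin had not moved since I let go of the handle.

**Winding:** I turned the red end half a turn, then the black end about 0.46 of a turn, for a total of about 6.04 rad. The free turning torque was 0.32–0.34 N m, and it rose clearly between about 4.2 and 4.6 rad.

**Checks that did not fully agree:**
- **Torque readings:** after first touch they scattered from 0.45 to 0.58 N m. Their average puts first touch near 4.25 rad, which gives about 60 N. The last reading taken alone would mean about 67 N.
- **Lid height:** my first two-view measurement put the lid top at about 76 mm, which would mean a later touch and a lighter squeeze. A closer wrist-camera fit gave about 80–82 mm, and that agrees with the torque.
- **Seat distance:** the handle tip measured 172.5 mm from the seat point instead of 170 mm, which is within camera accuracy.

**At hand-in:** The gripper was open and clear above the press, and the force reading was near zero. Image differences around each ramekin, the bowl, the coupe and the jar were uniformly low, with no sign that any had shifted.

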